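# Zero the sample mill and click it four notches coarser

### The job

Set the sample mill by pushing the red thumb post of its click lever from one side, without gripping it: first push the lever all the way to its fine end (nearest the hopper) and lean on the stop with a light steady push of about 12 N for a moment, then click it back towards coarse exactly four notches, one notch at a time with a short pause in each. Then press the green start button fully down and let go. Never push the lever harder than 20 N, do not press the start button before the lever is in its fourth notch, and leave the jars and the cup alone.

Things in the scene. Friction and masses are not known exactly. Their poses are not given: they have to be found in the camera images.
- mill: White sample mill fixed to the bench: plinth 240 x 360 mm (own x, y), deck 50 mm high. Origin: centre of its underside; x points away from its front, y to its hopper side, z up. Grinding head 110 x 110 mm, centred at x +55, y +115 mm, its black hopper reaches 240 mm high. Lever on the deck at y -30, green start button at x -50, y -145 mm
- grind_lever (a joint): Angle of the click lever in rad, counter-clockwise from above. 0: fine end, on its stop, also the zero notch; it grows towards coarse as the post moves to the mill's -y. Seven notches, one every 0.16 rad (0 to 0.96), coarse stop at 1.03. At 0 the arm points to the mill's -x turned 0.48 rad towards +y, so straight to -x in notch 3
- lever_axis (a point): Point on the vertical lever axis at deck height, 50 mm above the bench, at x 0, y -30 mm of the mill. Seven black dots on the deck 99 mm from it, growing in size from fine to coarse, mark the notches
- thumb_post (a point): Top centre of the red upright thumb post, 14 mm across, 75 mm from the lever axis, top 112 mm above the bench; its sides are free above the lever arm (arm top at 76 mm). At the post about 5.5 N frees the lever from a notch; past half way it snaps by itself into the next (12 mm a notch) and the force drops. Push square to the arm; the fine stop is hard, it yields under 0.1 mm
- start_button (a joint): Travel of the green start button in m: 0 up, 0.006 fully down, straight down, springs back; fully down takes about 5 N
- start_button_top (a point): Centre of the top face of the green start button, 28 mm across, about 72 mm above the bench
- honey_jar: Bystander: amber jar with red lid, 60 mm across, 100 mm tall, origin at the centre of its underside
- grain_jar: Bystander: clear jar with white lid, 56 mm across, 90 mm tall, origin at the centre of its underside
- steel_cup: Bystander: open steel cup, 68 mm across, 60 mm tall, origin at the centre of its underside

How it is judged:
By the outcome, as a careful person would: the job done as asked, in the order asked, and still so for the second after the job is handed in, with the robot touching nothing.
It also fails if it takes over 64 s, if anything falls off the work surface, if the arm or the gripper's body presses on something with over 40 N, if the wrist force passes 120 N, or if a joint passes its speed limit or range.

### The arm

A 6-joint arm with a two-finger parallel gripper is mounted at the origin on the work surface. World frame = base frame: x ahead of the robot, y to its left, z up, the work surface at z = 0. Lengths are in m, angles in rad, forces in N, time in s.
With the tool pointing down it reaches from about 0.275 to 0.85 m from the base axis. Payload 19 kg.
Tool frame: the origin (TCP) lies on the front face of the gripper's body, between the roots of the fingers; the fingertips stand 73 mm ahead of it and the grasp point (between the pads) lies 54 mm ahead of it; z points along the fingers, y is the line along which they close (so a half turn about z gives the same grasp; the last joint's range is limited). The gripper opens to 85 mm and grips with 20 to 120 N. Pads are 22 mm wide; open, the fingers measure 114 mm over their backs; the gripper's body (76 mm by 85 mm) begins 54 mm behind the grasp point. The pads swing forward as they close: fully open they stand 13 mm farther back than shut.
Start: joints at [-1.419, 0.15, 1.437, -0, 1.554, -0.134], TCP at [0.162, -0.552, 0.304] pointing down, gripper open.
Joint ranges: [-2.8, 2.8], [-0.68, 2.1], [0.12, 2.68], [-1.39, 4.53], [0.16, 2.79], [-2.81, 2.81]. Speed limits (rad/s): [1.89, 1.89, 2.22, 3.01, 3.01, 3.01].

### API

Orientations are given as a unit quaternion [w, x, y, z].
In Python, from plant import robot gives the robot as it stands. The module is installed in compiled form; this text tells all that it offers.
- The arm moves only by the tool arm_command, never from a script. Its argument "commands" is a list of rows, each a list of 7 numbers: the opening, from 0 (shut) to 1 (fully open), then the shift along the world's x, y, z in mm, then the turn, a rotation vector about the world's x, y, z in rad. A call has 1 to 8 rows; each row shifts and turns the commanded pose from where the row before left it; what a row does not reach is not made up. A row lasts 1/12 s, in which the tool goes at most 41.7 mm and 7.16 degrees, less where a joint would pass 70% of its speed; a pose out of reach is approached as far as the arm can. A call with a gripper value outside its range is refused whole. The fingers move at their own pace and stop on an object; "force" is the grip in N (left out, the last holds). Time passes only in rows, so rows that do not move let the fingers close. It gives the time, the measured TCP pose, the force, the opening and the grip force at its end, in the units of the state.
- robot.read_state(): the state, without advancing time (a new reading comes with each control period).
- robot.get_image(name): name is "scene" or "side" or "wrist"; returns the picture (420x560x3 uint8, red, green, blue); there is no depth.
- robot.camera_model(name): a dict with "fovy" (degrees; the focal length in pixels is half the picture's height over the tangent of half this angle, whatever the lens; pixels are square), "cx", "cy" (the principal point, pixels), "extrinsics" (4x4, takes a point from world to camera coordinates). Camera axes: x right, y down, z forward; pixel columns grow to the right and rows downward; lengths in m; the calibration is good to about 2 mm. The wrist camera is an equidistant fisheye: a pixel r from the principal point sees the ray r / f radians off the axis. A picture is of the moment at which its call begins: read the wrist's pose just before it. camera_model takes no time and is no camera call; for the wrist camera it gives the pose at the moment of the call.
- robot.hand_in(): hands the job in; it is judged then, once.
The state is a dict: "time": time; "qpos": joint angles; "qvel": joint speeds; "effort": joint torques, N m; "eef_pos": TCP position; "tcp_rot": TCP orientation; "contact_force": force on the tool from outside, world axes, zero at the start; "torque": the same for the moment, N m; "opening": finger opening in m; "grasp_force": force on a finger pad.
Only numpy, scipy, OpenCV 4.12 (cv2) and the standard library are available. Lean on these libraries where they do the work, as an engineer would, in place of code of your own. Each camera call takes 0.05 s, during which the arm holds its last target. There are 200 camera calls.

## Working session

There is one attempt and no reset: what is moved stays moved. The work goes in short steps, Python scripts to look and compute and a tool call to move; the robot and the scene stay as the last step left them, time stands still between calls to the robot, and variables do not carry over. Pictures are saved under pics/ and viewed, at most 10 in all, crops included, and the job is handed in when it is done.

Besides the shell and the picture viewer there is one more tool, called after "Request:" by a JSON object that holds its "method" and its "body", one argument or row to a line. arm_command: Moves the arm, as the interface text tells. Its arguments: {"type":"object","properties":{"commands":{"type":"array"},"force":{"type":"number"}},"required":["commands"]}

```bash
mkdir -p pics; cat > h.py <<'E'
import numpy as np, cv2
from plant import robot
def cam(n):
    m=robot.camera_model(n); return m, 210/np.tan(np.radians(m["fovy"])/2)
def ray(n,u,v,m=None):
    m,f=cam(n) if m is None else (m,210/np.tan(np.radians(m["fovy"])/2))
    a=np.array([u-m["cx"],v-m["cy"]]); 
    if n=="wrist":
        r=np.hypot(*a); t=r/f; d=np.array([*(a/max(r,1e-9)*np.sin(t)),np.cos(t)])
    else: d=np.array([*(a/f),1.])
    E=np.array(m["extrinsics"]);R=E[:3,:3]; return -R.T@E[:3,3], R.T@d
def plane(n,u,v,z,m=None):
    o,d=ray(n,u,v,m); return o+d*(z-o[2])/d[2]
def blobs(im,name,k=3,amin=15):
    h=cv2.cvtColor(im,cv2.COLOR_RGB2HSV);H,S,V=h[...,0],h[...,1],h[...,2]
    m={'red':((H<8)|(H>172))&(S>140)&(V>60),'green':(H>40)&(H<85)&(S>100)&(V>40)}[name].astype(np.uint8)
    n,_,s,c=cv2.connectedComponentsWithStats(m); 
    return [(s[i].tolist(),c[i].round(1).tolist()) for i in sorted(range(1,n),key=lambda i:-s[i][4])[:k] if s[i][4]>=amin]
E
python3 - <<'E'
from h import *
ims=[]
for n in("scene","side","wrist"):
    m=robot.camera_model(n); im=robot.get_image(n); cv2.imwrite(f"pics/{n}0.png",im[...,::-1]); ims.append(im)
    print(n,m["fovy"],np.round(ray(n,280,210)[0],3),np.round(ray(n,280,210)[1],3))
    for c in('red','green'): print(c,[(b,np.round(plane(n,*b[1],.112 if c=='red' else .072,m),3)) for b in blobs(im,c)])
cv2.imwrite("pics/all0.png",cv2.resize(np.vstack([np.hstack(ims[:2]),np.hstack([ims[2],ims[2]*0])]),(800,600))[...,::-1])
print(robot.read_state())
E
```

```text
scene 56.837806463238444 [ 0.962 -0.06   0.705] [-0.542  0.112 -0.833]
red [(([86, 228, 30, 26, 613], [100.2, 240.5]), array([ 0.594, -0.299,  0.112])), (([549, 4, 11, 13, 102], [555.0, 9.3]), array([0.01 , 0.903, 0.112])), (([211, 188, 6, 15, 47], [214.3, 193.4]), array([ 0.521, -0.097,  0.112]))]
green [(([162, 208, 15, 14, 160], [169.2, 214.7]), array([ 0.53 , -0.189,  0.072]))]
side 55.44519177409044 [ 0.407 -0.617  0.62 ] [ 0.17   0.745 -0.645]
red [(([328, 316, 35, 36, 983], [345.3, 333.0]), array([ 0.578, -0.317,  0.112])), (([125, 25, 22, 48, 651], [135.9, 48.5]), array([0.205, 0.977, 0.112])), (([269, 234, 6, 20, 100], [271.2, 243.5]), array([ 0.507, -0.118,  0.112]))]
green [(([282, 283, 17, 15, 202], [289.7, 289.7]), array([ 0.525, -0.194,  0.072]))]
wrist 65.70646984690485 [ 0.24  -0.528  0.373] [-0.306 -0.102 -0.947]
red []
green []
{'time': 0.15, 'qpos': array([-1.41901040e+00,  1.50891595e-01,  1.43782601e+00, -2.19034689e-05,
        1.55380878e+00, -1.33978619e-01]), 'qvel': array([-0.00097245, -0.00175272, -0.00078756, -0.00091039, -0.00017424,
       -0.00072261]), 'effort': array([ 2.28884433e-03, -7.13381839e+01, -5.71041584e+01, -1.13194499e-04,
        7.24714409e-03,  4.66902429e-05]), 'eef_pos': array([ 0.16205822, -0.5515765 ,  0.30343127]), 'tcp_rot': array([-4.66750432e-04,  9.89809547e-01,  1.42396780e-01, -1.51063954e-05]), 'contact_force': array([-0.64172504, -0.29678747,  0.23778731]), 'torque': array([ 0.01786663, -0.04839123, -0.04568072]), 'grasp_force': 0.0, 'opening': 0.08558334985423721}
```

View pics/all0.png

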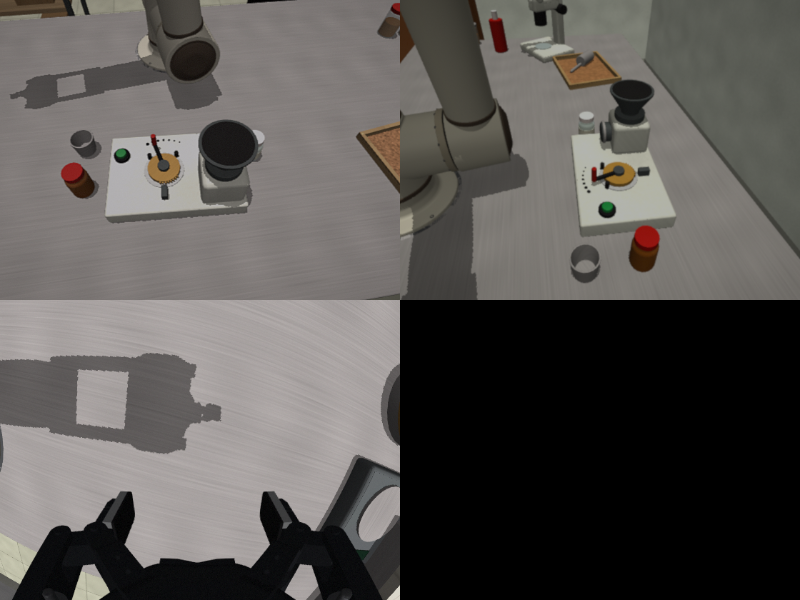

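The combined view shows the mill with its hopper towards world +y and its dots facing the robot. The post is at scene (214,193) and the button at scene (169,215). The jar and cup stand on the mill's -y side. Next I'll zoom in on the dots.

```bash
python3 - <<'E'
from h import *
a=cv2.imread("pics/scene0.png")[170:320,140:360]; b=cv2.imread("pics/side0.png")[180:330,230:390]
cv2.imwrite("pics/z.png",np.vstack([cv2.resize(a,(440*1,300)),np.hstack([cv2.resize(b,(320,300)),np.zeros((300,120,3),np.uint8)])]))
for n in("scene","side"):
    g=cv2.imread(f"pics/{n}0.png"); gr=cv2.cvtColor(g,cv2.COLOR_BGR2GRAY); m=robot.camera_model(n)
    k,_,s,c=cv2.connectedComponentsWithStats((gr<110).astype(np.uint8))
    for i in range(1,k):
        p=plane(n,*c[i],.05,m)
        if s[i][4]<60 and .35<p[0]<.7 and -.3<p[1]<.1: print(n,s[i][4],c[i].round(1),p.round(4))
E
```

```text
scene 1 [129. 187.] [ 0.4334 -0.2768  0.05  ]
scene 5 [228.6 195.8] [ 0.4854 -0.0719  0.05  ]
scene 5 [236.2 195.6] [ 0.4871 -0.0562  0.05  ]
scene 4 [243.5 196.5] [ 0.4915 -0.0415  0.05  ]
scene 2 [251.  198.5] [ 0.4987 -0.0267  0.05  ]
scene 14 [206.3 201.5] [ 0.4933 -0.1184  0.05  ]
scene 56 [246.6 215.6] [ 0.5391 -0.0405  0.05  ]
scene 55 [209.4 218.7] [ 0.536  -0.1146  0.05  ]
scene 1 [250. 226.] [ 0.5643 -0.0365  0.05  ]
scene 1 [240. 260.] [ 0.6352 -0.0636  0.05  ]
scene 2 [146.  294.5] [ 0.6785 -0.2344  0.05  ]
side 6 [240.  206.5] [0.4723 0.0702 0.05  ]
side 1 [240. 211.] [0.4703 0.0548 0.05  ]
side 55 [282.9 232.3] [ 0.5489 -0.0291  0.05  ]
side 1 [326. 237.] [ 0.633  -0.0589  0.05  ]
side 1 [257. 239.] [ 0.4928 -0.0387  0.05  ]
side 2 [255.5 245. ] [ 0.4871 -0.055   0.05  ]
side 5 [255.8 250.6] [ 0.4853 -0.0704  0.05  ]
side 6 [257.  256.5] [ 0.485  -0.0865  0.05  ]
side 10 [259.8 262. ] [ 0.488  -0.1016  0.05  ]
side 14 [263.8 267.6] [ 0.493  -0.1171  0.05  ]
```

View pics/z.png

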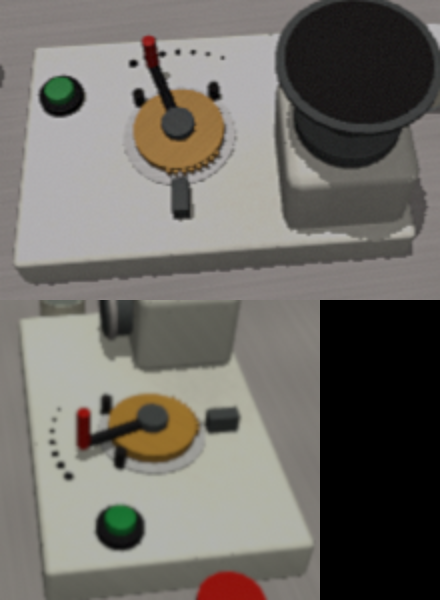

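The zoom shows the deck arc of seven dots, the lever leaning towards the coarse side, and a stop pin on each side of the hub. I'll fit the mill's pose and the lever angle from these.

```bash
cat > pose.py <<'E'
from h import *
from scipy.optimize import least_squares
D=np.array([[.4987,-.0267],[.492,-.040],[.4871,-.0556],[.4853,-.0712],[.485,-.0865],[.488,-.1016],[.4932,-.1178]])
def dots(p,r=.099):
    a=np.pi+p[2]-.48+.16*np.arange(7); return p[:2]+r*np.c_[np.cos(a),np.sin(a)]
s=least_squares(lambda p:(dots(p)-D).ravel(),[.584,-.08,0]); P=s.x
def tow(x,y): # mill -> world
    c,q=np.cos(P[2]),np.sin(P[2]); return P[:2]+np.array([c*x-q*(y+.03),q*x+c*(y+.03)])
if __name__=="__main__":
    print("axis,yaw",P.round(4),"res mm",(s.fun*1e3).round(1).tolist())
    print("button",tow(-.05,-.145))
    for n in("scene","side"):
        im=cv2.imread(f"pics/{n}0.png")[...,::-1]; m=robot.camera_model(n)
        for z,q in((.112,0),):
            b=[b for b in blobs(im,'red') if 195<b[1][0]<290][0][0]
            h=plane(n,b[0]+b[2]/2-.5,b[1]+b[2]*.4,.112,m)
            d=h[:2]-P[:2]; print(n,"post top",h.round(4),"r",np.hypot(*d),"th",(np.arctan2(d[1],d[0])-P[2]+.48-np.pi)%(2*np.pi))
E
python3 pose.py
```

```text
axis,yaw [ 0.5837 -0.0773 -0.0631] res mm [0.3, 0.6, -0.1, -0.3, 0.1, 0.2, -0.4, 0.2, 0.2, -0.3, -0.0, -0.8, -0.0, 0.4]
button [ 0.5265657  -0.18888939]
scene post top [ 0.5139 -0.098   0.112 ] r 0.07281339806290901 th 0.8315534220775831
side post top [ 0.5107 -0.0997  0.112 ] r 0.0764226258827691 th 0.8405951842807582
```

The lever sits in notch 5 (about 0.8 rad). I'll push with the 22 mm edge of the shut fingers, with the tool's x axis along the tangent, coming first from the -y side.

Request:
{"method": "arm_command", "body": {
  "commands": [
    [0, 22.4, 26.5, 0, 0, 0, 0.096],
    [0, 22.4, 26.5, 0, 0, 0, 0.096],
    [0, 22.4, 26.5, 0, 0, 0, 0.096],
    [0, 22.4, 26.5, 0, 0, 0, 0.096],
    [0, 22.4, 26.5, 0, 0, 0, 0.096],
    [0, 22.4, 26.5, 0, 0, 0, 0.096],
    [0, 22.4, 26.5, 0, 0, 0, 0.096],
    [0, 22.4, 26.5, 0, 0, 0, 0.096]
  ],
  "force": 40
}}

```text
time: 0.82
eef_pos: [0.342, -0.3381, 0.3038]
tcp_rot: [-0.0, 0.863, 0.505, -0.0]
contact_force: [0.8, 0.1, -0.1]
opening: 0.0001
grasp_force: 0.0
```

Request:
{"method": "arm_command", "body": {
  "commands": [
    [0, 22.4, 26.5, 0, 0, 0, 0.096],
    [0, 22.4, 26.5, 0, 0, 0, 0.096],
    [0, 22.4, 26.5, 0, 0, 0, 0.096],
    [0, 22.4, 26.5, 0, 0, 0, 0.096],
    [0, 22.4, 26.5, 0, 0, 0, 0.096],
    [0, 22.4, 26.5, 0, 0, 0, 0.096],
    [0, 22.4, 26.5, 0, 0, 0, 0.096],
    [0, 22.4, 26.5, 0, 0, 0, 0.096]
  ]
}}

```text
time: 1.48
eef_pos: [0.5213, -0.126, 0.3038]
tcp_rot: [-0.0, 0.611, 0.792, -0.0]
contact_force: [0.4, 0.6, 0.0]
opening: 0.0001
grasp_force: 0.0
```

Request:
{"method": "arm_command", "body": {
  "commands": [
    [0, 0, 0, -20, 0, 0, 0],
    [0, 0, 0, -20, 0, 0, 0],
    [0, 0, 0, -20, 0, 0, 0],
    [0, 0, 0, 0, 0, 0, 0],
    [0, 0, 0, 0, 0, 0, 0]
  ]
}}

```text
time: 1.9
eef_pos: [0.5202, -0.1276, 0.2435]
tcp_rot: [-0.001, 0.613, 0.79, -0.0]
contact_force: [-0.2, 1.1, 0.7]
opening: -0.0002
grasp_force: 0.0
```

```bash
python3 - <<'E'
from h import *
s=robot.read_state(); print(s['eef_pos'],s['tcp_rot'],s['contact_force'],s['opening'],s['qpos'])
w,x,y,z=s['tcp_rot']; print("toolx ang",2*np.arctan2(y,x))
a=robot.get_image("wrist"); b=robot.get_image("side")
cv2.imwrite("pics/w1.png",cv2.resize(np.hstack([a,b]),(800,300))[...,::-1])
E
```

```text
[ 0.52022392 -0.12755447  0.24353804] [-8.98372498e-04  6.13036409e-01  7.90054094e-01 -2.88525355e-04] [-0.19624988  1.13480528  0.72189907] -0.00019207319622401795 [-3.84294179e-01  9.79356535e-02  1.61898255e+00 -6.70237266e-05
  1.42656042e+00 -6.35283766e-01]
toolx ang 1.8217956096388872
```

View pics/w1.png

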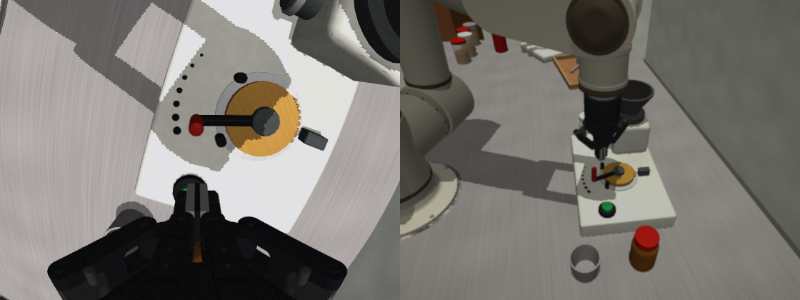

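The view shows the shut fingertips aligned with the post from the -y side, at wrist (195,185) against the post at (196,127). Descending to post height.

Request:
{"method": "arm_command", "body": {
  "commands": [
    [0, 0, 0, -20, 0, 0, 0],
    [0, 0, 0, -20, 0, 0, 0],
    [0, 0, 0, -20, 0, 0, 0],
    [0, 0, 0, -18, 0, 0, 0],
    [0, 0, 0, 0, 0, 0, 0],
    [0, 0, 0, 0, 0, 0, 0]
  ]
}}

```text
time: 2.5
eef_pos: [0.5207, -0.1279, 0.1668]
tcp_rot: [0.0, 0.613, 0.79, -0.0]
contact_force: [0.2, -0.7, 1.5]
opening: -0.0002
grasp_force: 0.0
```

```bash
cat > rel.py <<'E'
from pose import *
s=robot.read_state(); w,x,y,z=s['tcp_rot']
d=s['eef_pos'][:2]-P[:2]; r=np.hypot(*d); phi=np.arctan2(d[1],d[0]); th=(phi-P[2]+.48-np.pi+np.pi)%(2*np.pi)-np.pi
f=s['contact_force']; t=np.array([-np.sin(phi),np.cos(phi)])
print("t",s['time'],"tcp",(s['eef_pos']*1e3).round(1),"r",r.round(4),"th_tool",round(th,3),"F",f.round(2),"F_tan(+coarse)",round(f[:2]@t,2),"toolx",round(2*np.arctan2(y,x),3))
def target(th,off,r=.075): # tool centre to push post at th with offset (m, + = coarse side)
    a=np.pi+P[2]-.48+th; return P[:2]+r*np.array([np.cos(a),np.sin(a)])+off*np.array([-np.sin(a),np.cos(a)])
E
python3 - <<'E'
from rel import *
for k in range(6,-1,-1):
    print(k,"coarse-side",(target(.16*k,.018)*1e3).round(1),"fine-side",(target(.16*k,-.018)*1e3).round(1))
E
```

```text
t 2.5 tcp [ 520.7 -127.9  166.8] r 0.0809 th_tool 1.22 F [ 0.19 -0.67  1.46] F_tan(+coarse) 0.65 toolx 1.821
6 coarse-side [ 522.4 -124.1] fine-side [507.9 -91.2]
5 coarse-side [ 515.8 -113.7] fine-side [506.6 -78.9]
4 coarse-side [ 510.8 -102.4] fine-side [507.3 -66.6]
3 coarse-side [507.7 -90.5] fine-side [510.  -54.6]
2 coarse-side [506.6 -78.2] fine-side [514.6 -43.1]
1 coarse-side [507.4 -65.9] fine-side [520.9 -32.5]
0 coarse-side [510.2 -53.9] fine-side [528.8 -23.1]
```

Request:
{"method": "arm_command", "body": {
  "commands": [
    [0, -0.8, 2.4, 0, 0, 0, 0],
    [0, -0.8, 2.4, 0, 0, 0, 0],
    [0, -0.8, 2.4, 0, 0, 0, 0],
    [0, -0.6, 1.8, 0, 0, 0, 0],
    [0, -0.6, 1.8, 0, 0, 0, 0],
    [0, -0.6, 1.8, 0, 0, 0, 0],
    [0, -0.7, 1.6, 0, 0, 0, 0],
    [0, 0, 0, 0, 0, 0, 0]
  ]
}}

```text
time: 3.17
eef_pos: [0.5157, -0.1133, 0.1661]
tcp_rot: [0.0, 0.613, 0.79, -0.0]
contact_force: [0.9, -1.9, -0.2]
opening: -0.0001
grasp_force: 0.8
```

Request:
{"method": "arm_command", "body": {
  "commands": [
    [0, -0.7, 1.6, 0, 0, 0, -0.02],
    [0, -0.7, 1.6, 0, 0, 0, -0.02],
    [0, -0.7, 1.6, 0, 0, 0, -0.02],
    [0, -0.7, 1.6, 0, 0, 0, -0.02]
  ]
}}

```text
time: 3.5
eef_pos: [0.5127, -0.1069, 0.1658]
tcp_rot: [-0.0, 0.645, 0.764, 0.0]
contact_force: [-0.6, -0.0, -0.2]
opening: -0.0002
grasp_force: 0.0
```

Request:
{"method": "arm_command", "body": {
  "commands": [
    [0, -0.7, 1.6, 0, 0, 0, -0.02],
    [0, -0.7, 1.6, 0, 0, 0, -0.02],
    [0, -0.8, 1.7, 0, 0, 0, -0.04],
    [0, 0, 0, 0, 0, 0, 0]
  ]
}}

```text
time: 3.83
eef_pos: [0.5105, -0.102, 0.1658]
tcp_rot: [0.0, 0.675, 0.738, -0.0]
contact_force: [0.3, -0.6, -0.6]
opening: 0.0001
grasp_force: 1.1
```

```bash
python3 rel.py
```

```text
t 3.8333 tcp [ 510.5 -102.   165.8] r 0.0773 th_tool 0.868 F [ 0.32 -0.58 -0.6 ] F_tan(+coarse) 0.66 toolx 1.659
```

Request:
{"method": "arm_command", "body": {
  "commands": [
    [0, -0.5, 2, 0, 0, 0, -0.027],
    [0, -0.5, 2, 0, 0, 0, -0.027],
    [0, -0.5, 2, 0, 0, 0, -0.027],
    [0, -0.5, 2, 0, 0, 0, -0.027],
    [0, -0.5, 2, 0, 0, 0, -0.027],
    [0, -0.3, 1.7, 0, 0, 0, -0.027],
    [0, 0, 0, 0, 0, 0, 0]
  ]
}}

```text
time: 4.42
eef_pos: [0.5077, -0.0903, 0.1659]
tcp_rot: [-0.0, 0.732, 0.681, -0.0]
contact_force: [-1.1, -1.5, -0.9]
opening: 0.0001
grasp_force: 0.7
```

Request:
{"method": "arm_command", "body": {
  "commands": [
    [0, -0.2, 2, 0, 0, 0, -0.027],
    [0, -0.2, 2, 0, 0, 0, -0.027],
    [0, -0.2, 2, 0, 0, 0, -0.027],
    [0, -0.2, 2, 0, 0, 0, -0.027],
    [0, -0.2, 2, 0, 0, 0, -0.027],
    [0, -0.1, 2, 0, 0, 0, -0.027],
    [0, 0, 0, 0, 0, 0, 0]
  ]
}}

```text
time: 5.0
eef_pos: [0.5067, -0.0783, 0.1659]
tcp_rot: [-0.0, 0.784, 0.62, -0.0]
contact_force: [0.0, -0.7, -1.2]
opening: 0.0004
grasp_force: 0.3
```

Request:
{"method": "arm_command", "body": {
  "commands": [
    [0, 0.1, 2, 0, 0, 0, -0.027],
    [0, 0.1, 2, 0, 0, 0, -0.027],
    [0, 0.1, 2, 0, 0, 0, -0.027],
    [0, 0.1, 2, 0, 0, 0, -0.027],
    [0, 0.2, 2, 0, 0, 0, -0.027],
    [0, 0.2, 2, 0, 0, 0, -0.027],
    [0, 0, 0, 0, 0, 0, 0]
  ]
}}

```text
time: 5.58
eef_pos: [0.5075, -0.0663, 0.1658]
tcp_rot: [-0.0, 0.832, 0.555, -0.0]
contact_force: [0.2, -0.1, 0.4]
opening: 0.0
grasp_force: 0.0
```

```bash
python3 rel.py
```

```text
t 5.5833 tcp [507.5 -66.3 165.8] r 0.077 th_tool 0.4 F [ 0.15 -0.12  0.36] F_tan(+coarse) 0.09 toolx 1.176
```

Request:
{"method": "arm_command", "body": {
  "commands": [
    [0, 0.4, 2, 0, 0, 0, -0.027],
    [0, 0.4, 2, 0, 0, 0, -0.027],
    [0, 0.4, 2, 0, 0, 0, -0.027],
    [0, 0.4, 2, 0, 0, 0, -0.027],
    [0, 0.2, 1, 0, 0, 0, -0.027],
    [0, 0.2, 0.8, 0, 0, 0, -0.027],
    [0, 0, 0, 0, 0, 0, 0]
  ]
}}

```text
time: 6.17
eef_pos: [0.5095, -0.0567, 0.1658]
tcp_rot: [-0.0, 0.874, 0.486, -0.0]
contact_force: [-0.1, -0.3, -0.1]
opening: -0.0004
grasp_force: 0.0
```

Request:
{"method": "arm_command", "body": {
  "commands": [
    [0, 0.2, 0.4, 0, 0, 0, 0],
    [0, 0.2, 0.4, 0, 0, 0, 0],
    [0, 0, 0, 0, 0, 0, 0]
  ]
}}

```text
time: 6.42
eef_pos: [0.5099, -0.0559, 0.1658]
tcp_rot: [-0.0, 0.874, 0.486, -0.0]
contact_force: [0.1, 0.7, 0.2]
opening: -0.0001
grasp_force: 0.0
```

Request:
{"method": "arm_command", "body": {
  "commands": [
    [0, 0.2, 0.4, 0, 0, 0, 0],
    [0, 0.2, 0.4, 0, 0, 0, 0],
    [0, 0, 0, 0, 0, 0, 0]
  ]
}}

```text
time: 6.67
eef_pos: [0.5103, -0.055, 0.1659]
tcp_rot: [-0.0, 0.874, 0.486, -0.0]
contact_force: [-0.6, -0.5, -0.2]
opening: 0.0001
grasp_force: 0.0
```

```bash
python3 rel.py
```

```text
t 6.6667 tcp [510.3 -55.  165.9] r 0.0767 th_tool 0.249 F [-0.64 -0.46 -0.21] F_tan(+coarse) 0.63 toolx 1.014
```

Lever should be in notch 0. I'll creep the last millimetre along the tangent, about (0.5, 0.85).

Request:
{"method": "arm_command", "body": {
  "commands": [
    [0, 0.2, 0.3, 0, 0, 0, 0],
    [0, 0, 0, 0, 0, 0, 0]
  ]
}}

```text
time: 6.83
eef_pos: [0.5105, -0.0547, 0.1659]
tcp_rot: [-0.0, 0.874, 0.486, 0.0]
contact_force: [0.7, 0.7, 1.1]
opening: 0.0001
grasp_force: 0.0
```

Request:
{"method": "arm_command", "body": {
  "commands": [
    [0, 0.2, 0.3, 0, 0, 0, 0],
    [0, 0, 0, 0, 0, 0, 0]
  ]
}}

```text
time: 7.0
eef_pos: [0.5106, -0.0545, 0.1659]
tcp_rot: [-0.0, 0.874, 0.486, -0.0]
contact_force: [-0.5, -0.8, 0.6]
opening: -0.0003
grasp_force: 0.5
```

Request:
{"method": "arm_command", "body": {
  "commands": [
    [0, 0.1, 0.2, 0, 0, 0, 0],
    [0, 0, 0, 0, 0, 0, 0]
  ]
}}

```text
time: 7.17
eef_pos: [0.5107, -0.0544, 0.1659]
tcp_rot: [0.0, 0.874, 0.485, -0.0]
contact_force: [-0.9, -2.9, -0.7]
opening: -0.0002
grasp_force: 1.6
```

Request:
{"method": "arm_command", "body": {
  "commands": [
    [0, 0.1, 0.2, 0, 0, 0, 0],
    [0, 0, 0, 0, 0, 0, 0]
  ]
}}

```text
time: 7.33
eef_pos: [0.5107, -0.0543, 0.1658]
tcp_rot: [0.0, 0.874, 0.485, -0.0]
contact_force: [-2.7, -4.8, 1.2]
opening: 0.0
grasp_force: 2.7
```

Request:
{"method": "arm_command", "body": {
  "commands": [
    [0, 0.1, 0.2, 0, 0, 0, 0],
    [0, 0, 0, 0, 0, 0, 0]
  ]
}}

```text
time: 7.5
eef_pos: [0.5108, -0.0542, 0.1658]
tcp_rot: [0.0, 0.874, 0.485, -0.0]
contact_force: [-3.9, -5.6, 1.2]
opening: 0.0006
grasp_force: 3.5
```

Request:
{"method": "arm_command", "body": {
  "commands": [
    [0, 0.1, 0.2, 0, 0, 0, 0],
    [0, 0, 0, 0, 0, 0, 0]
  ]
}}

```text
time: 7.67
eef_pos: [0.5108, -0.0541, 0.1658]
tcp_rot: [0.0, 0.874, 0.485, -0.001]
contact_force: [-4.8, -6.3, 1.0]
opening: 0.0
grasp_force: 4.3
```

Request:
{"method": "arm_command", "body": {
  "commands": [
    [0, 0.1, 0.2, 0, 0, 0, 0],
    [0, 0, 0, 0, 0, 0, 0]
  ]
}}

```text
time: 7.83
eef_pos: [0.5109, -0.0541, 0.1658]
tcp_rot: [0.0, 0.874, 0.485, -0.001]
contact_force: [-5.9, -9.2, 0.5]
opening: 0.0002
grasp_force: 5.2
```

Request:
{"method": "arm_command", "body": {
  "commands": [
    [0, 0.1, 0.2, 0, 0, 0, 0],
    [0, 0, 0, 0, 0, 0, 0]
  ]
}}

```text
time: 8.0
eef_pos: [0.5109, -0.054, 0.1658]
tcp_rot: [0.0, 0.874, 0.485, -0.001]
contact_force: [-5.7, -9.7, 2.1]
opening: 0.0004
grasp_force: 6.0
```

```bash
python3 rel.py
```

```text
t 8.0 tcp [510.9 -54.  165.8] r 0.0765 th_tool 0.233 F [-5.67 -9.74  2.11] F_tan(+coarse) 11.01 toolx 1.014
```

Request:
{"method": "arm_command", "body": {
  "commands": [
    [0, 0.05, 0.08, 0, 0, 0, 0],
    [0, 0, 0, 0, 0, 0, 0],
    [0, 0, 0, 0, 0, 0, 0],
    [0, 0, 0, 0, 0, 0, 0]
  ]
}}

```text
time: 8.33
eef_pos: [0.5109, -0.054, 0.1658]
tcp_rot: [0.0, 0.874, 0.485, -0.001]
contact_force: [-6.0, -10.9, 1.4]
opening: -0.0002
grasp_force: 6.3
```

Request:
{"method": "arm_command", "body": {
  "commands": [
    [0, 0, 0, 0, 0, 0, 0],
    [0, 0, 0, 0, 0, 0, 0],
    [0, 0, 0, 0, 0, 0, 0],
    [0, 0, 0, 0, 0, 0, 0]
  ]
}}

```text
time: 8.67
eef_pos: [0.5109, -0.0539, 0.1658]
tcp_rot: [0.0, 0.874, 0.485, -0.001]
contact_force: [-7.2, -10.7, 2.1]
opening: 0.0001
grasp_force: 6.3
```

Request:
{"method": "arm_command", "body": {
  "commands": [
    [0, 0, 0, 0, 0, 0, 0],
    [0, 0, 0, 0, 0, 0, 0],
    [0, 0, 0, 0, 0, 0, 0],
    [0, 0, 0, 0, 0, 0, 0]
  ]
}}

```text
time: 9.0
eef_pos: [0.5109, -0.054, 0.1658]
tcp_rot: [0.0, 0.874, 0.485, -0.001]
contact_force: [-6.8, -10.9, 2.2]
opening: -0.0001
grasp_force: 6.3
```

Request:
{"method": "arm_command", "body": {
  "commands": [
    [0, 0, 0, 0, 0, 0, 0],
    [0, 0, 0, 0, 0, 0, 0],
    [0, 0, 0, 0, 0, 0, 0],
    [0, 0, 0, 0, 0, 0, 0]
  ]
}}

```text
time: 9.33
eef_pos: [0.5109, -0.054, 0.1658]
tcp_rot: [0.0, 0.874, 0.485, -0.001]
contact_force: [-6.6, -10.5, 1.7]
opening: 0.0
grasp_force: 6.3
```

Held about 12.5 N for over a second. Back off, lift, and cross over to the fine side, turning the tool +0.25 rad to keep the wrist camera clear of the hopper.

Request:
{"method": "arm_command", "body": {
  "commands": [
    [0, -0.5, -0.9, 0, 0, 0, 0],
    [0, -1.7, -2.6, 0, 0, 0, 0],
    [0, -3, -5, 0, 0, 0, 0],
    [0, 0, 0, 20, 0, 0, 0],
    [0, 0, 0, 30, 0, 0, 0],
    [0, 0, 0, 30, 0, 0, 0],
    [0, 0, 0, 20, 0, 0, 0],
    [0, 0, 0, 0, 0, 0, 0]
  ]
}}

```text
time: 10.0
eef_pos: [0.507, -0.0621, 0.2703]
tcp_rot: [0.002, 0.874, 0.485, 0.002]
contact_force: [-0.2, -0.8, 0.5]
opening: 0.0002
grasp_force: 0.0
```

Request:
{"method": "arm_command", "body": {
  "commands": [
    [0, 6, 10, 0, 0, 0, 0.05],
    [0, 6, 10, 0, 0, 0, 0.05],
    [0, 6, 10, 0, 0, 0, 0.05],
    [0, 3, 10, 0, 0, 0, 0.05],
    [0, 0.5, 6.5, 0, 0, 0, 0.05],
    [0, 0, 0, 0, 0, 0, 0],
    [0, 0, 0, 0, 0, 0, 0]
  ]
}}

```text
time: 10.58
eef_pos: [0.5275, -0.0152, 0.2654]
tcp_rot: [-0.0, 0.807, 0.59, -0.0]
contact_force: [0.3, -0.7, -0.4]
opening: -0.0001
grasp_force: 0.0
```

```bash
python3 - <<'E'
from rel import *
print(ray("wrist",280,210))
n="wrist"; m=robot.camera_model(n); a=robot.get_image(n); b=robot.get_image("side"); c=robot.get_image("scene")
cv2.imwrite("pics/w2.png",np.vstack([cv2.resize(np.hstack([a,b]),(800,300)),np.hstack([cv2.resize(c[120:330,110:390],(400,300)),cv2.resize(b[100:310,180:460],(400,300))])])[...,::-1])
print(blobs(a,'red'))
E
```

```text
t 10.5833 tcp [527.5 -15.2 265.4] r 0.0838 th_tool -0.291 F [ 0.27 -0.75 -0.35] F_tan(+coarse) 0.3 toolx 1.263
(array([0.55136983, 0.0634875 , 0.33474814]), array([-0.08545861, -0.31100653, -0.94655785]))
[([268, 221, 16, 33, 461], [275.4, 237.5])]
```

View pics/w2.png

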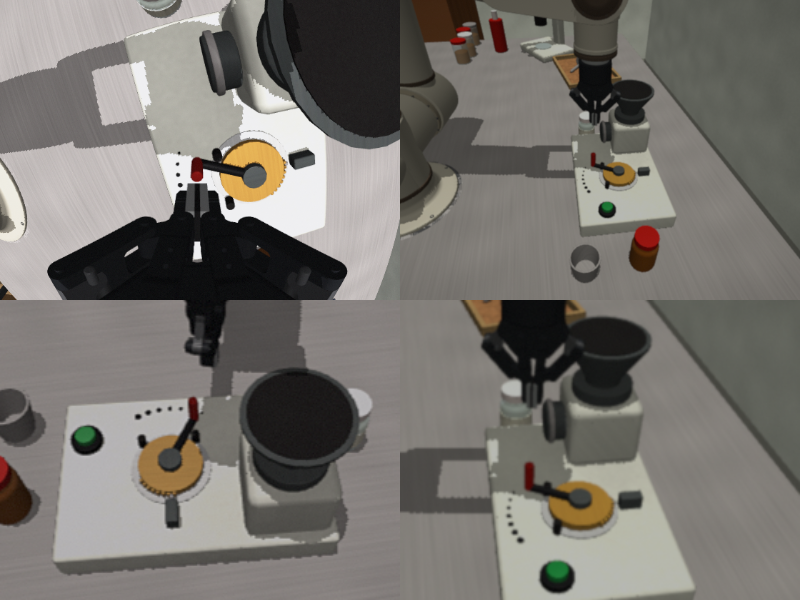

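The lever is now at the fine end (scene crop (193,408), post by the smallest dot). The fingertips stand on its hopper side, and the head and hopper are clear. Descending.

Request:
{"method": "arm_command", "body": {
  "commands": [
    [0, 0, 0, -20, 0, 0, 0],
    [0, 0, 0, -20, 0, 0, 0],
    [0, 0, 0, -15, 0, 0, 0],
    [0, 0, 0, -10, 0, 0, 0],
    [0, 0, 0, 0, 0, 0, 0]
  ]
}}

```text
time: 11.15
eef_pos: [0.5269, -0.0154, 0.199]
tcp_rot: [-0.001, 0.807, 0.59, -0.001]
contact_force: [-0.5, 0.4, -0.5]
opening: -0.0003
grasp_force: 0.0
```

Request:
{"method": "arm_command", "body": {
  "commands": [
    [0, 0, 0, -10, 0, 0, 0],
    [0, 0, 0, -10, 0, 0, 0],
    [0, 0, 0, -10, 0, 0, 0],
    [0, 0, 0, -4, 0, 0, 0],
    [0, 0, 0, 0, 0, 0, 0]
  ]
}}

```text
time: 11.57
eef_pos: [0.5273, -0.0151, 0.1657]
tcp_rot: [-0.001, 0.807, 0.591, -0.001]
contact_force: [-0.1, 0.9, 0.1]
opening: -0.0004
grasp_force: 0.0
```

```bash
python3 - <<'E'
from rel import *
# contact positions per notch with tool angle: +.25,+.17,.09,.0,0 relative to square
for k,dl in zip(range(5),(.25,.17,.09,.04,0)):
    a=np.pi+P[2]-.48+.16*k; post=P[:2]+.075*np.array([np.cos(a),np.sin(a)]); u=a-np.pi/2+dl
    print(k,"toolx",round(u,3),"contact",((post+.018*np.array([np.cos(u),np.sin(u)]))*1e3).round(1))
E
```

```text
t 11.5667 tcp [527.3 -15.1 165.7] r 0.0839 th_tool -0.29 F [-0.15  0.9   0.13] F_tan(+coarse) -0.5 toolx 1.264
0 toolx 1.278 contact [524.7 -21.3]
1 toolx 1.358 contact [518.  -31.6]
2 toolx 1.438 contact [513.  -42.8]
3 toolx 1.548 contact [509.3 -54.5]
4 toolx 1.668 contact [507.3 -66.6]
```

Request:
{"method": "arm_command", "body": {
  "commands": [
    [0, -0.8, -2, 0, 0, 0, 0],
    [0, -0.8, -2, 0, 0, 0, 0],
    [0, -0.8, -2, 0, 0, 0, 0],
    [0, 0, 0, 0, 0, 0, 0]
  ]
}}

```text
time: 11.9
eef_pos: [0.5253, -0.0216, 0.1673]
tcp_rot: [0.0, 0.807, 0.591, 0.0]
contact_force: [-0.8, 0.2, 0.2]
opening: -0.0001
grasp_force: 0.0
```

Request:
{"method": "arm_command", "body": {
  "commands": [
    [0, -1, -1.6, 0, 0, 0, 0.01],
    [0, -1, -1.6, 0, 0, 0, 0.01],
    [0, 0, 0, 0, 0, 0, 0]
  ]
}}

```text
time: 12.15
eef_pos: [0.5232, -0.0244, 0.1671]
tcp_rot: [-0.0, 0.801, 0.599, 0.0]
contact_force: [0.3, 3.4, 2.2]
opening: 0.0001
grasp_force: 1.5
```

Request:
{"method": "arm_command", "body": {
  "commands": [
    [0, -1, -1.6, 0, 0, 0, 0.01],
    [0, -1, -1.6, 0, 0, 0, 0.02],
    [0, -1.1, -1.6, 0, 0, 0, 0.02],
    [0, -1.1, -1.6, 0, 0, 0, 0.01],
    [0, 0, 0, 0, 0, 0, 0]
  ]
}}

```text
time: 12.57
eef_pos: [0.5188, -0.0312, 0.1668]
tcp_rot: [0.0, 0.782, 0.623, -0.0]
contact_force: [-0.2, -0.7, 0.5]
opening: -0.0002
grasp_force: 0.0
```

Request:
{"method": "arm_command", "body": {
  "commands": [
    [0, 0, 0, 0, 0, 0, 0],
    [0, 0, 0, 0, 0, 0, 0],
    [0, 0, 0, 0, 0, 0, 0],
    [0, 0, 0, 0, 0, 0, 0],
    [0, 0, 0, 0, 0, 0, 0],
    [0, 0, 0, 0, 0, 0, 0],
    [0, 0, 0, 0, 0, 0, 0]
  ]
}}

```text
time: 13.15
eef_pos: [0.519, -0.0307, 0.1668]
tcp_rot: [-0.0, 0.783, 0.622, -0.0]
contact_force: [0.7, 0.6, -0.2]
opening: -0.0001
grasp_force: 0.0
```

```bash
python3 - <<'E'
from rel import *
for n in("scene","side"):
    im=robot.get_image(n); m=robot.camera_model(n)
    for b in blobs(im,'red',6,8):
        if 190<b[1][0]<300: 
            q=b[0];h=plane(n,q[0]+q[2]/2-.5,q[1]+q[2]*.4,.112,m); d=h[:2]-P[:2]
            print(n,q,h.round(4),"r",np.hypot(*d),"th",(np.arctan2(d[1],d[0])-P[2]+.48)%(2*np.pi)-np.pi)
E
```

```text
t 13.15 tcp [519.  -30.7 166.8] r 0.0797 th_tool -0.08 F [ 0.7   0.62 -0.19] F_tan(+coarse) -0.91 toolx 1.344
scene [238, 194, 5, 8, 21] [ 0.5339 -0.0496  0.112 ] r 0.056933830806171766 th 0.03649514779245777
side [266, 217, 6, 20, 107] [ 0.5138 -0.0527  0.112 ] r 0.0741034641760131 th 0.20445811702811323
```

One notch done (side view reads about 0.16 to 0.2). Continuing to notches 2, 3 and 4, with a pause in each.

Request:
{"method": "arm_command", "body": {
  "commands": [
    [0, -0.9, -1.85, 0, 0, 0, 0.013],
    [0, -0.9, -1.85, 0, 0, 0, 0.013],
    [0, -0.9, -1.85, 0, 0, 0, 0.013],
    [0, -0.9, -1.85, 0, 0, 0, 0.013],
    [0, -0.9, -1.85, 0, 0, 0, 0.013],
    [0, -0.9, -1.85, 0, 0, 0, 0.013],
    [0, 0, 0, 0, 0, 0, 0],
    [0, 0, 0, 0, 0, 0, 0]
  ]
}}

```text
time: 13.92
eef_pos: [0.5136, -0.0421, 0.1669]
tcp_rot: [0.0, 0.758, 0.652, -0.0]
contact_force: [-0.7, 0.1, -0.5]
opening: 0.0003
grasp_force: 0.0
```

Request:
{"method": "arm_command", "body": {
  "commands": [
    [0, 0, 0, 0, 0, 0, 0],
    [0, 0, 0, 0, 0, 0, 0],
    [0, 0, 0, 0, 0, 0, 0],
    [0, 0, 0, 0, 0, 0, 0],
    [0, 0, 0, 0, 0, 0, 0],
    [0, 0, 0, 0, 0, 0, 0],
    [0, 0, 0, 0, 0, 0, 0]
  ]
}}

```text
time: 14.5
eef_pos: [0.5136, -0.0419, 0.1668]
tcp_rot: [-0.0, 0.758, 0.653, -0.0]
contact_force: [0.0, -0.3, -0.4]
opening: -0.0004
grasp_force: 0.0
```

Request:
{"method": "arm_command", "body": {
  "commands": [
    [0, -0.65, -1.95, 0, 0, 0, 0.018],
    [0, -0.65, -1.95, 0, 0, 0, 0.018],
    [0, -0.65, -1.95, 0, 0, 0, 0.018],
    [0, -0.65, -1.95, 0, 0, 0, 0.018],
    [0, -0.65, -1.95, 0, 0, 0, 0.018],
    [0, -0.65, -1.95, 0, 0, 0, 0.018],
    [0, 0, 0, 0, 0, 0, 0],
    [0, 0, 0, 0, 0, 0, 0]
  ]
}}

```text
time: 15.17
eef_pos: [0.5097, -0.0538, 0.1669]
tcp_rot: [0.0, 0.722, 0.692, -0.0]
contact_force: [-0.9, 0.5, 0.9]
opening: -0.0003
grasp_force: 0.0
```

Request:
{"method": "arm_command", "body": {
  "commands": [
    [0, 0, 0, 0, 0, 0, 0],
    [0, 0, 0, 0, 0, 0, 0],
    [0, 0, 0, 0, 0, 0, 0],
    [0, 0, 0, 0, 0, 0, 0],
    [0, 0, 0, 0, 0, 0, 0],
    [0, 0, 0, 0, 0, 0, 0],
    [0, 0, 0, 0, 0, 0, 0]
  ]
}}

```text
time: 15.75
eef_pos: [0.5097, -0.0535, 0.1669]
tcp_rot: [-0.0, 0.721, 0.692, -0.0]
contact_force: [0.4, -0.4, 0.1]
opening: -0.0
grasp_force: 0.0
```

```bash
cat > th.py <<'E'
from rel import *
for n in("scene","side"):
    im=robot.get_image(n); m=robot.camera_model(n)
    for b in blobs(im,'red',6,8):
        if 190<b[1][0]<300: 
            q=b[0];h=plane(n,q[0]+q[2]/2-.5,q[1]+q[2]*.4,.112,m); d=h[:2]-P[:2]
            print(n,q,h.round(4),"r",np.hypot(*d),"th",(np.arctan2(d[1],d[0])-P[2]+.48)%(2*np.pi)-np.pi)
E
python3 th.py
```

```text
t 15.75 tcp [509.7 -53.5 166.9] r 0.0777 th_tool 0.233 F [ 0.43 -0.38  0.11] F_tan(+coarse) 0.23 toolx 1.53
scene [224, 186, 7, 15, 49] [ 0.5137 -0.0724  0.112 ] r 0.07017157392324237 th 0.4731439857651498
side [265, 225, 6, 21, 112] [ 0.5079 -0.0745  0.112 ] r 0.07591488362602915 th 0.5068408867085608
```

Notch 3 confirmed (0.48). Now the fourth.

Request:
{"method": "arm_command", "body": {
  "commands": [
    [0, -0.35, -2, 0, 0, 0, 0.02],
    [0, -0.35, -2, 0, 0, 0, 0.02],
    [0, -0.35, -2, 0, 0, 0, 0.02],
    [0, -0.35, -2, 0, 0, 0, 0.02],
    [0, -0.35, -2, 0, 0, 0, 0.02],
    [0, -0.35, -2, 0, 0, 0, 0.02],
    [0, 0, 0, 0, 0, 0, 0],
    [0, 0, 0, 0, 0, 0, 0]
  ]
}}

```text
time: 16.52
eef_pos: [0.5077, -0.0658, 0.1669]
tcp_rot: [0.0, 0.679, 0.734, -0.0]
contact_force: [0.4, 0.1, 0.2]
opening: -0.0
grasp_force: 0.0
```

Request:
{"method": "arm_command", "body": {
  "commands": [
    [0, 0, 0, 0, 0, 0, 0],
    [0, 0, 0, 0, 0, 0, 0],
    [0, 0, 0, 0, 0, 0, 0],
    [0, 0, 0, 0, 0, 0, 0],
    [0, 0, 0, 0, 0, 0, 0],
    [0, 0, 0, 0, 0, 0, 0],
    [0, 0, 0, 0, 0, 0, 0]
  ]
}}

```text
time: 17.1
eef_pos: [0.5076, -0.0655, 0.1669]
tcp_rot: [-0.0, 0.679, 0.734, -0.0]
contact_force: [0.5, 0.6, -0.1]
opening: 0.0003
grasp_force: 0.0
```

```bash
python3 th.py
```

```text
t 17.1 tcp [507.6 -65.5 166.9] r 0.077 th_tool 0.39 F [ 0.5   0.56 -0.13] F_tan(+coarse) -0.63 toolx 1.65
scene [218, 186, 6, 16, 59] [ 0.511  -0.0845  0.112 ] r 0.07303331192374211 th 0.6424318835765108
side [266, 230, 7, 20, 103] [ 0.5079 -0.0895  0.112 ] r 0.07677405821729051 th 0.7025043877322861
```

Notch 4 (0.64) confirmed. Back off, lift, move above the button.

Request:
{"method": "arm_command", "body": {
  "commands": [
    [0, -0.5, 3, 0, 0, 0, 0],
    [0, -0.5, 4, 0, 0, 0, 0],
    [0, 0, 0, 20, 0, 0, 0],
    [0, 0, 0, 30, 0, 0, 0],
    [0, 0, 0, 30, 0, 0, 0],
    [0, 0, 0, 0, 0, 0, 0]
  ]
}}

```text
time: 17.7
eef_pos: [0.5079, -0.0585, 0.2524]
tcp_rot: [0.003, 0.679, 0.735, 0.002]
contact_force: [-0.4, -0.7, 1.4]
opening: 0.0
grasp_force: 0.0
```

Request:
{"method": "arm_command", "body": {
  "commands": [
    [0, 4, -22, 0, 0, 0, 0],
    [0, 4, -22, 0, 0, 0, 0],
    [0, 4, -22, 0, 0, 0, 0],
    [0, 4, -22, 0, 0, 0, 0],
    [0, 3, -22, 0, 0, 0, 0],
    [0, 2, -21.5, 0, 0, 0, 0],
    [0, 0, 0, 0, 0, 0, 0],
    [0, 0, 0, 0, 0, 0, 0]
  ]
}}

```text
time: 18.37
eef_pos: [0.5276, -0.1905, 0.2464]
tcp_rot: [-0.0, 0.679, 0.734, -0.0]
contact_force: [0.0, -0.5, -0.8]
opening: 0.0001
grasp_force: 0.0
```

```bash
python3 th.py; python3 - <<'E'
from h import *
a=[robot.get_image(n) for n in("wrist","side")]
cv2.imwrite("pics/w3.png",cv2.resize(np.hstack(a),(800,300))[...,::-1])
E
```

```text
t 18.3667 tcp [ 527.6 -190.5  246.4] r 0.1264 th_tool 1.654 F [ 0.01 -0.49 -0.83] F_tan(+coarse) 0.23 toolx 1.648
scene [218, 186, 7, 16, 55] [ 0.5121 -0.0836  0.112 ] r 0.0718766246240947 th 0.6318973209149457
side [267, 231, 6, 19, 94] [ 0.5085 -0.0912  0.112 ] r 0.07646991993658689 th 0.7262973163506956
```

View pics/w3.png

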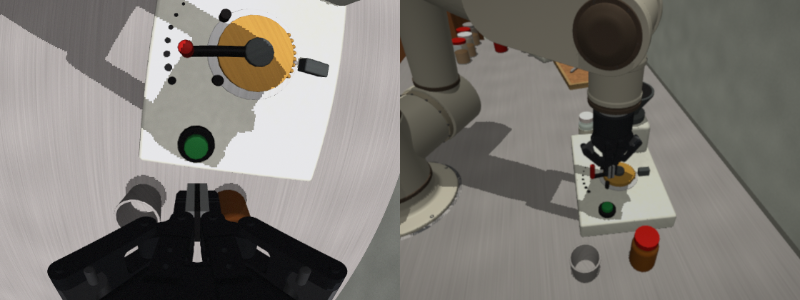

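The button sits at wrist (196,144), directly ahead of the fingertips. The cup and jar are well below and behind. Descending.

Request:
{"method": "arm_command", "body": {
  "commands": [
    [0, 0, 0, -20, 0, 0, 0],
    [0, 0, 0, -20, 0, 0, 0],
    [0, 0, 0, -20, 0, 0, 0],
    [0, 0, 0, -15, 0, 0, 0],
    [0, 0, 0, -5, 0, 0, 0],
    [0, 0, 0, 0, 0, 0, 0]
  ]
}}

```text
time: 19.07
eef_pos: [0.5273, -0.1893, 0.166]
tcp_rot: [-0.001, 0.678, 0.735, -0.0]
contact_force: [-0.1, -0.7, -0.3]
opening: 0.0001
grasp_force: 0.0
```

Request:
{"method": "arm_command", "body": {
  "commands": [
    [0, 0, 0, -3, 0, 0, 0],
    [0, 0, 0, -3, 0, 0, 0],
    [0, 0, 0, -3, 0, 0, 0],
    [0, 0, 0, -3, 0, 0, 0],
    [0, 0, 0, 0, 0, 0, 0]
  ]
}}

```text
time: 19.48
eef_pos: [0.5275, -0.19, 0.1545]
tcp_rot: [-0.0, 0.679, 0.734, -0.0]
contact_force: [-0.1, -0.1, -0.1]
opening: -0.0002
grasp_force: 0.0
```

Request:
{"method": "arm_command", "body": {
  "commands": [
    [0, 0, 0, -2, 0, 0, 0],
    [0, 0, 0, -2, 0, 0, 0],
    [0, 0, 0, -2, 0, 0, 0],
    [0, 0, 0, -2, 0, 0, 0],
    [0, 0, 0, 0, 0, 0, 0]
  ]
}}

```text
time: 19.9
eef_pos: [0.5275, -0.19, 0.1464]
tcp_rot: [-0.0, 0.679, 0.734, -0.0]
contact_force: [-0.8, -0.4, -0.1]
opening: 0.0002
grasp_force: 0.0
```

Tip is at about 73 mm, so contact is imminent. 1 mm steps now.

Request:
{"method": "arm_command", "body": {
  "commands": [
    [0, 0, 0, -1, 0, 0, 0],
    [0, 0, 0, -1, 0, 0, 0],
    [0, 0, 0, -1, 0, 0, 0],
    [0, 0, 0, 0, 0, 0, 0]
  ]
}}

```text
time: 20.23
eef_pos: [0.5277, -0.1901, 0.1438]
tcp_rot: [0.0, 0.679, 0.734, -0.0]
contact_force: [-0.2, 0.6, 2.5]
opening: -0.0003
grasp_force: 0.9
```

Request:
{"method": "arm_command", "body": {
  "commands": [
    [0, 0, 0, -1, 0, 0, 0],
    [0, 0, 0, -1, 0, 0, 0],
    [0, 0, 0, 0, 0, 0, 0]
  ]
}}

```text
time: 20.48
eef_pos: [0.5277, -0.1901, 0.1418]
tcp_rot: [0.0, 0.679, 0.734, -0.0]
contact_force: [0.3, 0.1, 3.1]
opening: -0.0001
grasp_force: 1.5
```

Request:
{"method": "arm_command", "body": {
  "commands": [
    [0, 0, 0, -1, 0, 0, 0],
    [0, 0, 0, 0, 0, 0, 0]
  ]
}}

```text
time: 20.65
eef_pos: [0.5277, -0.1901, 0.1408]
tcp_rot: [0.0, 0.679, 0.734, 0.0]
contact_force: [-0.2, -0.1, 3.0]
opening: -0.0002
grasp_force: 1.8
```

Request:
{"method": "arm_command", "body": {
  "commands": [
    [0, 0, 0, -0.6, 0, 0, 0],
    [0, 0, 0, 0, 0, 0, 0]
  ]
}}

```text
time: 20.82
eef_pos: [0.5277, -0.1901, 0.1403]
tcp_rot: [0.0, 0.679, 0.734, -0.0]
contact_force: [-0.2, -0.4, 3.3]
opening: -0.0
grasp_force: 1.9
```

Request:
{"method": "arm_command", "body": {
  "commands": [
    [0, 0, 0, -0.6, 0, 0, 0],
    [0, 0, 0, 0, 0, 0, 0]
  ]
}}

```text
time: 20.98
eef_pos: [0.5277, -0.1901, 0.1397]
tcp_rot: [0.0, 0.679, 0.734, 0.0]
contact_force: [-0.6, -0.2, 4.3]
opening: 0.0001
grasp_force: 2.1
```

Request:
{"method": "arm_command", "body": {
  "commands": [
    [0, 0, 0, -0.6, 0, 0, 0],
    [0, 0, 0, 0, 0, 0, 0]
  ]
}}

```text
time: 21.15
eef_pos: [0.5277, -0.1901, 0.139]
tcp_rot: [0.0, 0.679, 0.734, -0.0]
contact_force: [-1.0, -0.7, 5.5]
opening: -0.0001
grasp_force: 2.3
```

Request:
{"method": "arm_command", "body": {
  "commands": [
    [0, 0, 0, -0.6, 0, 0, 0],
    [0, 0, 0, 0, 0, 0, 0]
  ]
}}

```text
time: 21.32
eef_pos: [0.5277, -0.1901, 0.1386]
tcp_rot: [0.0, 0.679, 0.734, 0.0]
contact_force: [-1.0, -0.0, 6.4]
opening: 0.0002
grasp_force: 3.1
```

Request:
{"method": "arm_command", "body": {
  "commands": [
    [0, 0, 0, -0.4, 0, 0, 0],
    [0, 0, 0, 0, 0, 0, 0]
  ]
}}

```text
time: 21.48
eef_pos: [0.5277, -0.1901, 0.1386]
tcp_rot: [0.0, 0.679, 0.734, 0.0]
contact_force: [-2.2, 0.5, 11.3]
opening: 0.0002
grasp_force: 5.3
```

Hard stop: the measured height stayed at 0.1386 while the force rose to 11 N, so the button is fully down. Brief hold, then release and lift away.

Request:
{"method": "arm_command", "body": {
  "commands": [
    [0, 0, 0, 0, 0, 0, 0],
    [0, 0, 0, 0, 0, 0, 0],
    [0, 0, 0, 0, 0, 0, 0]
  ]
}}

```text
time: 21.73
eef_pos: [0.5277, -0.1901, 0.1385]
tcp_rot: [0.0, 0.679, 0.734, 0.0]
contact_force: [-1.4, 0.7, 10.7]
opening: 0.0003
grasp_force: 5.4
```

Request:
{"method": "arm_command", "body": {
  "commands": [
    [0, 0, 0, 4, 0, 0, 0],
    [0, 0, 0, 8, 0, 0, 0],
    [0, 0, 0, 20, 0, 0, 0],
    [0, 0, 0, 30, 0, 0, 0],
    [0, 0, 0, 30, 0, 0, 0],
    [0, 0, 0, 30, 0, 0, 0],
    [0, 0, 0, 0, 0, 0, 0],
    [0, 0, 0, 0, 0, 0, 0]
  ]
}}

```text
time: 22.4
eef_pos: [0.5279, -0.1902, 0.2618]
tcp_rot: [0.001, 0.679, 0.734, 0.0]
contact_force: [-0.5, 0.8, -0.5]
opening: 0.0001
grasp_force: 0.0
```

```bash
python3 th.py; python3 - <<'E'
from h import *
a=[robot.get_image(n) for n in("wrist","scene")]
cv2.imwrite("pics/w4.png",cv2.resize(np.hstack(a),(800,300))[...,::-1])
E
```

```text
t 22.4 tcp [ 527.9 -190.2  261.8] r 0.126 th_tool 1.655 F [-0.52  0.83 -0.45] F_tan(+coarse) -0.83 toolx 1.65
scene [218, 186, 6, 16, 56] [ 0.511  -0.0845  0.112 ] r 0.07303331192374211 th 0.6424318835765108
side [267, 231, 6, 19, 94] [ 0.5085 -0.0912  0.112 ] r 0.07646991993658689 th 0.7262973163506956
```

View pics/w4.png

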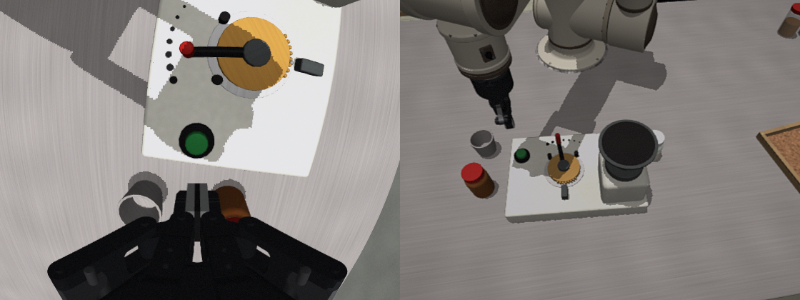

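The lever is still in notch 4 (post at wrist (187,48)), the button is up again (197,140), and the jars and cup are untouched. Handing in.

```bash
python3 -c "
from plant import robot
print(robot.hand_in())"
```

```text
the job is handed in; nothing more can be done
None
```

The job is handed in after about 22 s: the lever went to its fine stop and was held at about 12.5 N for over a second, then clicked back four notches with a pause in each; the start button was pressed fully down and released, and the jars and cup were not touched.

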